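Screw the fume hood onto its riser so that it draws from the board

TASK

Fit the loose fume-extractor hood over the threaded stub of its stand and screw it down, clockwise seen from above, until it presses on the rubber ring and its mouth points straight at the chip in the middle of the circuit board; stop there and let go of it. Work gently, keeping the force of the hood on the stand under 25 N, and leave the board and the other things alone.

Things in the scene. Friction and masses are not known exactly. Their poses are not given: they have to be found in the camera images.
- hood: Loose grey plastic intake hood, 0.15 kg (+-25%). Origin: centre of its foot, z up. Foot: round collar 64 mm outside, 48 mm bore, 34 mm high, open below. On it a square body 54 mm along x, 44 mm along y (flat sides: grip here), 34 to 78 mm above the origin. The mouth, a flared slotted funnel up to 73 mm wide, is on the +x side only, x = 27 to 58 mm, 34 to 78 mm high; it points along +x.
- lug (a point): The hood's front lug, in its bore under the mouth, 8 mm above the foot. Two 4.5 mm round steel lugs reach in to 17.5 mm from the axis: this one at +x and one across from it (-x), 13 mm above the foot. They run in the stub's thread. Same axes as the hood.
- stand: Fixed extractor stand: grey base plate 150 x 150 x 30 mm, a 90 x 60 x 24 mm duct leaving towards -x. Origin: underside of the plate, on the stub's axis; z up. In its middle a steel stub that can be set to any height: core 32 mm across, coned top 68 mm above the origin, give or take 6 mm, with a single right-hand thread 45 mm across, 10 mm per turn, ridge 4.5 mm thick (1 mm of play for the lugs).
- stub_foot (a point): Foot of the stub on the plate, axes as the stand. The thread's upper end lies 229 deg anticlockwise (from above) of +x, give or take 0.7 rad. Neither this nor the stub's height is reported. Set down with its mouth 15 deg or more anticlockwise of that end, the hood rests with its lugs on the ridge below, its foot 48 to 51 mm (+-6) above the stand's origin; then turn clockwise.
- seal (a joint): How far the springy black rubber ring round the stub, under the thread (50 mm bore, 66 mm outside), is pressed down, m; 0 free, at most 0.008; 1 N per mm. Its free top is 46 mm above the stand's origin +-6 mm (it goes with the stub). The hood meets it about half a turn after the thread's end and faces the chip after 230 to 330 deg, pressing it 3 to 6 mm: that is right, and it stays so.
- board: Fixed circuit board held level in a low steel holder, 136 x 90 x 56 mm overall, origin under its centre. It stands some 200 mm from the stub, about 50 deg clockwise of the stand's +x. Not to be touched.
- chip (a point): Middle of the black 24 mm chip at the centre of the board, 52 mm above the table: the point at which the hood's mouth must look, seen from above.
- fan: Bystander: black 80 x 80 x 25 mm computer fan lying flat, origin under its centre. Leave alone.
- heatsink: Bystander: aluminium heat sink 60 x 60 x 36 mm, origin under its centre. Leave alone.
- screwdriver: Bystander: screwdriver lying on the table, about 200 mm long along its x. Leave alone.
- psu: Bystander: computer power supply 140 x 150 x 86 mm, origin under its centre. Leave alone.
- jar: Bystander: closed jar, 60 mm across, 90 mm high, origin under its centre. Leave alone.
- spool: Bystander: steel roller 50 mm across, 30 mm high, standing, origin under its centre. Leave alone.
There are look-alikes about, which are no part of the job. Leave any blue or purple look-alike of the hood alone.

How it is judged:
On the way:
1. the hood is over the stub, upright and close to its axis, its foot below the stub's top (horizontal distance between hood and stub_foot below 0.006 m and z of hood in the frame of stub_foot below 0.029 m and angle between hood's own z axis and vertical below 0.15 rad), for 0.2 s.
At the end, for the whole second after the job is handed in: The hood sits upright on the stub (within 4 mm of its axis, 4 deg), pressing the rubber ring down by 2 to 7.8 mm, its mouth looks at the chip within 18 mm to either side (about 5 deg), and it is at rest and released (value of joint seal between 0.002 and 0.0078 m and horizontal distance between hood and stub_foot below 0.004 m and angle between hood's own z axis and vertical below 0.07 rad and x of chip in the frame of hood above 0.1 m and y of chip in the frame of hood between -0.018 and 0.018 m and linear speed of hood below 0.01 m/s); the robot touches nothing.
It fails at once if the hood is forced: pressed or strained against the stand with more than 25 N (contact force between hood and stand above 25 N).
It fails at once if the hood is tipped over by more than 30 deg (angle between hood's own z axis and vertical above 0.52 rad).
It fails at once if the board or its holder is touched by the arm or the hood (contact force between any of the arm, the fingers, hood and board above 1 N).
It fails at once if a bystander is moved by more than 15 mm (distance of any of fan, heatsink, screwdriver, psu, jar, spool from where it was at the start of the episode above 0.015 m).
It also fails if it takes over 72 s, if anything falls off the work surface, if the arm or the gripper's body presses on something with over 40 N, if the wrist force passes 120 N, or if a joint passes its speed limit or range.

ROBOT

A 6-joint arm with a two-finger parallel gripper is mounted at the origin on the work surface. World frame = base frame: x ahead of the robot, y to its left, z up, the work surface at z = 0. Lengths are in m, angles in rad, forces in N, time in s.
With the tool pointing down it reaches from about 0.35 to 0.975 m from the base axis. Payload 4.9 kg.
Tool frame: the origin (TCP) lies on the centre line of the jaws, within the pads' length; the fingertips stand manip.tip_reach ahead of it and the grasp point (between the pads) is the TCP (manip.tip_reach is the distance from the TCP to the fingertips, in m); z points along the fingers, y is the line along which they close (so a half turn about z gives the same grasp; the last joint's range is limited). The gripper opens to 85 mm and grips with 20 to 120 N. Pads are 22 mm wide; open, the fingers measure 114 mm over their backs; the gripper's body (76 mm by 85 mm) begins 54 mm behind the grasp point. The pads swing forward as they close: fully open they stand 13 mm farther back than shut.
Start: joints at [-1.39, 0.053, 1.613, -0, 1.476, -0.119], TCP at [0.185, -0.597, 0.25] pointing down, gripper open.
Joint ranges: [-3.01, 3.01], [-1.01, 2.22], [0.06, 2.58], [-1.02, 4.17], [0.09, 2.62], [-3.14, 3.14]. Speed limits (rad/s): [2.57, 2.57, 3.14, 3.14, 3.14, 3.14].

INTERFACE

Orientations are given as a unit quaternion [w, x, y, z].
In Python, from plant import manip gives the robot as it stands. The module is installed in compiled form; this text tells all that it offers.
- The arm moves only by the tool move_arm, never from a script. Its argument "rows" is a list of rows, each a list of 7 numbers: the shift along the tool's x, y, z in cm, then the turn, a rotation vector about the tool's x, y, z in degrees, then the opening, from -1 (shut) to 1 (fully open). In form: [[tx, ty, tz, ax, ay, az, jaw], ...]. A call has 1 to 20 rows; each row shifts and turns the commanded pose from where the row before left it, along the tool's axes as they then stand; what a row does not reach is not made up. A row lasts 1/12 s, in which the tool goes at most 41.7 mm and 7.16 degrees, less where a joint would pass 70% of its speed; a pose out of reach is approached as far as the arm can. A call is refused whole if a number of a shift passes 4.17 or a number of a turn 7.16, either way. A call with a gripper value outside its range is refused whole. The fingers move at their own pace and stop on an object; the grip force is fixed at half the most. Time passes only in rows, so rows that do not move let the fingers close. It gives the time, the measured TCP pose, the force, the opening and the grip force at its end, in the units of the state.
- manip.state(): the state, without advancing time (a new reading comes with each control period).
- manip.grab_frame(name): name is "side" or "top" or "wrist"; returns a dict with "img" (420x560x3 uint8, blue, green, red), "mtx" (3x3 intrinsics, pixels), "R" (3x3) and "t" (3): a world point X has camera coordinates R X + t. Camera axes: x right, y down, z forward; pixel columns grow to the right and rows downward; lengths in m; the calibration is good to about 2 mm. A picture is of the moment at which its call begins. There is no depth.
- manip.job_done(): hands the job in; it is judged then, once.
The state is a dict: "time": time; "joint_pos": joint angles; "joint_vel": joint speeds; "joint_efforts": joint torques, N m; "tool_pos": TCP position; "tool_rot": TCP orientation; "contact_force": force on the tool from outside, world axes, zero at the start; "ft_torque": the same for the moment, N m; "gripper_width": opening from 0.0 (shut) to 1.0 (fully open); "grasp_force": force on a finger pad.
Only numpy, scipy, OpenCV 4.12 (cv2) and the standard library are available. Lean on these libraries where they do the work, as an engineer would, in place of code of your own. Each camera call takes 0.05 s, during which the arm holds its last target. There are 200 camera calls.

## Working session

There is one attempt and no reset: what is moved stays moved. The work goes in short steps, Python scripts to look and compute and a tool call to move; the robot and the scene stay as the last step left them, time stands still between calls to the robot, and variables do not carry over. Pictures are saved under pics/ and viewed, at most 10 in all, crops included, and the job is handed in when it is done.

Besides the shell and the picture viewer there is one more tool, called by a JSON object that holds its "method" and its "body", one argument or row to a line. move_arm: Moves the arm, as the interface text tells. Its arguments: {"type":"object","properties":{"rows":{"type":"array","items":{"type":"array","items":{"type":"number"}}}},"required":["rows"]}

```bash
mkdir -p pics; cat > h.py <<'E'
import numpy as np, cv2
from plant import manip
def grab(n,f=None):
    d=manip.grab_frame(n); d={k:np.array(v) for k,v in d.items()}
    if f: cv2.imwrite('pics/'+f,d['img']); np.savez('pics/'+f[:-4]+'.npz',**d)
    return d
def load(f): return dict(np.load('pics/'+f+'.npz'))
def proj(d,X):
    c=d['R']@np.array(X,float)+d['t'].ravel(); p=d['mtx']@c; return p[:2]/p[2]
def ray(d,uv):
    v=d['R'].T@np.linalg.solve(d['mtx'],[uv[0],uv[1],1.]); o=-d['R'].T@d['t'].ravel(); return o,v/np.linalg.norm(v)
def onz(d,uv,z):
    o,v=ray(d,uv); return o+v*(z-o[2])/v[2]
E
python3 - <<'E'
from h import *
for n in ['top','side','wrist']:
    d=grab(n,n+'0.png'); print(n,-d['R'].T@d['t'].ravel(), d['R'][2])
s=manip.state(); print(s, manip.tip_reach)
a=[cv2.imread(f'pics/{n}0.png') for n in ['top','side']]
E
```

```text
top [0.30342445 0.09935792 1.08699132] [ 0.25061998 -0.01426891 -0.96798038]
side [-0.21159033  0.87685851  0.73273707] [ 0.59744995 -0.60527142 -0.52602287]
wrist [ 0.25793617 -0.57389027  0.37336237] [-0.28735276 -0.08596694 -0.95395916]
{'time': 0.15, 'joint_pos': array([-1.38999369e+00,  5.32106259e-02,  1.61400338e+00,  1.94156561e-05,
        1.47600102e+00, -1.18973543e-01]), 'joint_vel': array([-0.00135104, -0.0022947 , -0.00480926,  0.00152867,  0.00020298,
       -0.00146496]), 'joint_efforts': array([ 1.68157308e-04, -3.94242632e+01, -3.70720589e+01, -9.95250798e-05,
        4.70194122e-03,  1.98087008e-05]), 'tool_pos': array([ 0.18450316, -0.59665858,  0.24932725]), 'tool_rot': array([-8.11095807e-04,  9.88787608e-01,  1.49326513e-01, -1.54145370e-05]), 'contact_force': array([ 0.15935262, -0.09894333, -0.57357576]), 'ft_torque': array([-0.00621626, -0.01044461, -0.05660734]), 'grasp_force': 0.0, 'gripper_width': 1.0004269914144037} 0.019
```

View pics/top0.png

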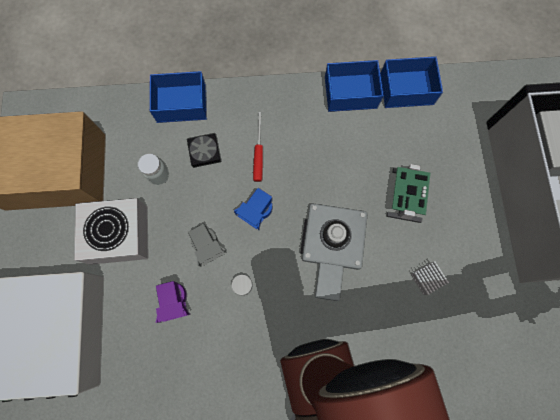

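View pics/side0.png

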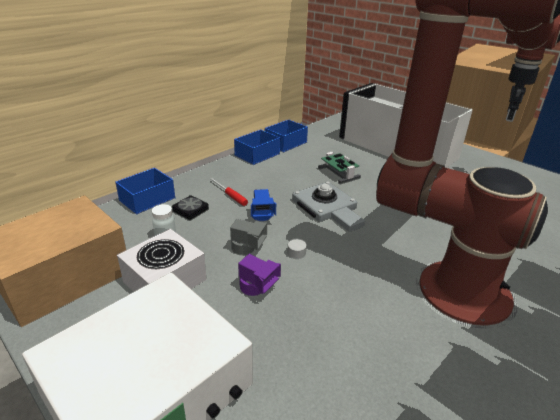

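Top view: the candidates for the hood are grey (207,243), blue (255,208) and purple (171,300). By the description I choose grey. The stand is at (335,235) with its duct pointing down in the image, and the board is at (410,190). In the side view the grey hood is at (250,236) and the stub at (324,190). Next is a close crop.

```bash
python3 - <<'E'
from h import *
t=load('top0');s=load('side0')
def crop(d,x,y,w,h,k): return cv2.resize(d['img'][y:y+h,x:x+w],None,fx=k,fy=k,interpolation=cv2.INTER_CUBIC)
r1=np.hstack([crop(t,180,213,55,60,5)[:300,:275],crop(t,295,200,80,60,5)])
r2=np.hstack([crop(s,220,210,55,60,5)[:300,:275],crop(s,285,175,80,60,5)])
cv2.imwrite('pics/c1.png',np.vstack([r1,r2]))
for n,uv,z in [('hood top',(207,243),.06),('stub',(336,233),.07),('chip',(411,190),.052),('jar',(149,160),.09),('spool',(241,284),.03),('blue',(255,208),.06),('purple',(171,300),.06),('heatsink',(428,277),.036)]:
    print(n,onz(t,uv,z).round(4))
E
```

```text
hood top [0.4852 0.2675 0.06  ]
stub [ 0.4856 -0.0483  0.07  ]
chip [ 0.5856 -0.2525  0.052 ]
jar [0.6998 0.4014 0.09  ]
spool [0.3828 0.1919 0.03  ]
blue [0.5649 0.1453 0.06  ]
purple [0.3551 0.3563 0.06  ]
heatsink [ 0.3667 -0.2664  0.036 ]
```

View pics/c1.png

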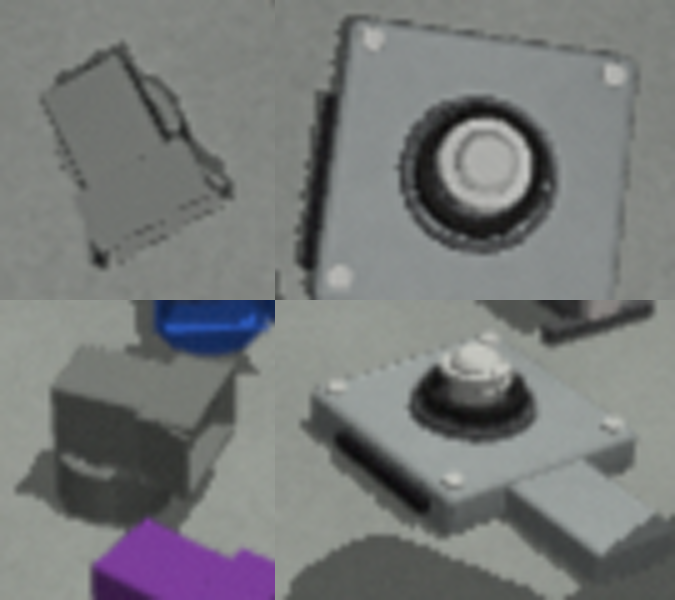

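```bash
python3 - <<'E'
from h import *
t=load('top0')
P=[onz(t,(180+a/5,213+b/5),.078) for a,b in [(45,95),(125,45),(100,265),(230,195)]]
for p in P: print(p.round(4))
print('back w',np.linalg.norm(P[0]-P[1]),'mouth w',np.linalg.norm(P[2]-P[3]))
b=(P[0]+P[1])/2;m=(P[2]+P[3])/2;v=m-b;L=np.linalg.norm(v);print('len',L,'yaw',np.degrees(np.arctan2(v[1],v[0])),'org',b+v/L*.027)
e=P[3]-P[2]; print('edge dir',np.degrees(np.arctan2(e[1],e[0])))
S=[onz(t,(295+a/5,200+b/5),.03) for a,b in [(372,38),(615,75),(340,277)]]
S=[onz(t,(295+(a-275)/5,200+b/5),.03) for a,b in [(372,38),(615,75),(340,277)]]
for p in S: print(p.round(4))
e=S[0]-S[2];print('stand yaw',np.degrees(np.arctan2(e[1],e[0])),np.linalg.norm(e)); e=S[0]-S[1];print(np.degrees(np.arctan2(e[1],e[0]))-90,np.linalg.norm(e)); c=(S[1]+S[2])/2;print('c',c)
print('stubtop',onz(t,(295+(485-275)/5,200+160/5),.068), 'ring',onz(t,(295+(480-275)/5,200+174/5),.046))
s=manip.state()['tool_pos']
x=np.array([.9554,.2953,0]);y=np.array([.2953,-.9554,0])
for g in [(.43,-.09,0),(.485,.2675,0)]:
    d=np.array(g)-s; print('tool shift',d@x,d@y)
E
```

```text
[0.512  0.3072 0.078 ]
[0.534  0.2679 0.078 ]
[0.4282 0.2826 0.078 ]
[0.4571 0.2198 0.078 ]
back w 0.04503264549722556 mouth w 0.06916130868763014
len 0.0882483428982405 yaw -155.6654971803552 org [0.49842475 0.27644246 0.078     ]
edge dir -65.28428988361534
[ 0.5627 -0.0057  0.03  ]
[ 0.5344 -0.1278  0.03  ]
[0.4413 0.0215 0.03  ]
stand yaw -12.624750032117872 0.12444999215738559
-13.065820991856299 0.12537525652349774
c [ 0.48780355 -0.05313684  0.03      ]
stubtop [ 0.48826123 -0.05127235  0.068     ] ring [ 0.48538366 -0.05130048  0.046     ]
tool shift 0.38416396443076783 -0.41156639190286204
tool shift 0.5422807144307679 -0.736880391902862
```

{"method": "move_arm", "body": {
  "rows": [
    [2.5, -2.39, 0, 0, 0, 0, 1],
    [2.5, -2.39, 0, 0, 0, 0, 1],
    [2.5, -2.39, 0, 0, 0, 0, 1],
    [2.5, -2.39, 0, 0, 0, 0, 1],
    [2.5, -2.39, 0, 0, 0, 0, 1],
    [2.5, -2.39, 0, 0, 0, 0, 1],
    [2.5, -2.39, 0, 0, 0, 0, 1],
    [2.5, -2.39, 0, 0, 0, 0, 1],
    [2.5, -2.39, 0, 0, 0, 0, 1],
    [2.5, -2.39, 0, 0, 0, 0, 1],
    [2.5, -2.39, 0, 0, 0, 0, 1],
    [2.5, -2.39, 0, 0, 0, 0, 1],
    [2.5, -2.39, 0, 0, 0, 0, 1],
    [2.5, -2.39, 0, 0, 0, 0, 1],
    [2.5, -2.39, 0, 0, 0, 0, 1],
    [2.5, -2.39, 0, 0, 0, 0, 1],
    [2.5, -2.39, 0, 0, 0, 0, 1],
    [2.5, -2.39, 0, 0, 0, 0, 1],
    [0, 0, 2, 0, 0, -7, 1],
    [0, 0, 2, 0, 0, -7, 1]
  ]
}}

```text
time: 1.82
tool_pos: [0.4889, -0.0515, 0.2111]
tool_rot: [0.001, 0.962, 0.273, 0.001]
contact_force: [-0.2, -0.4, -1.4]
gripper_width: 0.995
grasp_force: 0.0
```

```bash
python3 - <<'E'
from h import *
d=grab('wrist','w1.png')
E
```

{"method": "move_arm", "body": {
  "rows": [
    [0, 0, 0, 0, 0, -7, 1],
    [0, 0, 0, 0, 0, -7, 1],
    [0, 0, 0, 0, 0, -7, 1],
    [0, 0, 0, 0, 0, -7, 1],
    [0, 0, 0, 0, 0, -7, 1],
    [0, 0, 0, 0, 0, -7, 1],
    [0, 0, 0, 0, 0, -7, 1],
    [0, 0, 0, 0, 0, -7, 1],
    [0, 0, 0, 0, 0, -7, 1],
    [0, 0, 0, 0, 0, -7, 1],
    [0, 0, 0, 0, 0, -7, 1],
    [0, 0, 0, 0, 0, -7, 1],
    [0, 0, 0, 0, 0, -7, 1],
    [0, 0, 0, 0, 0, -7, 1],
    [0, 0, 0, 0, 0, -7, 1],
    [0, 0, 0, 0, 0, -7, 1],
    [0, 0, 0, 0, 0, -7, 1],
    [0, 0, 0, 0, 0, -7, 1],
    [0, 0, 0, 0, 0, -7, 1],
    [0, 0, 0, 0, 0, -7, 1]
  ]
}}

```text
time: 3.53
tool_pos: [0.4872, -0.0535, 0.2105]
tool_rot: [-0.0, 0.076, 0.997, 0.0]
contact_force: [0.0, -0.6, -0.3]
gripper_width: 0.999
grasp_force: 0.0
```

{"method": "move_arm", "body": {
  "rows": [
    [0, 0, 0, 0, 0, -7, 1],
    [0, 0, 0, 0, 0, -7, 1],
    [0, 0, 0, 0, 0, -7, 1],
    [0, 0, 0, 0, 0, -7, 1],
    [0, 0, 0, 0, 0, -5.4, 1],
    [0, 0, 0, 0, 0, 0, 1],
    [0, 0, 0, 0, 0, 0, 1]
  ]
}}

```text
time: 4.12
tool_pos: [0.4873, -0.0534, 0.2105]
tool_rot: [-0.0, -0.211, 0.978, 0.0]
contact_force: [-0.9, -0.2, -0.3]
gripper_width: 0.997
grasp_force: 0.0
```

```bash
python3 - <<'E'
from h import *
d=grab('wrist','w2.png'); s=manip.state(); print(s['time'],s['tool_pos'],s['tool_rot'],s['joint_pos'])
ims=[]
for f in ['w1','w2']:
    e=load(f); p=proj(e,(.487,-.0515,.055)); print(p)
    x,y=np.clip((p-[65,75]).astype(int),0,[430,270]); ims.append(cv2.resize(e['img'][y:y+150,x:x+130],None,fx=3,fy=3,interpolation=cv2.INTER_CUBIC)); print(x,y)
cv2.imwrite('pics/c2.png',np.hstack(ims))
E
```

```text
4.1667 [ 0.48731191 -0.05336639  0.21038792] [-7.93951019e-05 -2.10933902e-01  9.77500322e-01  5.21675788e-05] [-2.61031031e-01 -2.50898409e-01  1.96218646e+00  2.06382189e-05
  1.43049350e+00 -2.25689077e+00]
[275.45716563 199.01037657]
210 124
[278.06691754 197.03186835]
213 122
```

View pics/c2.png

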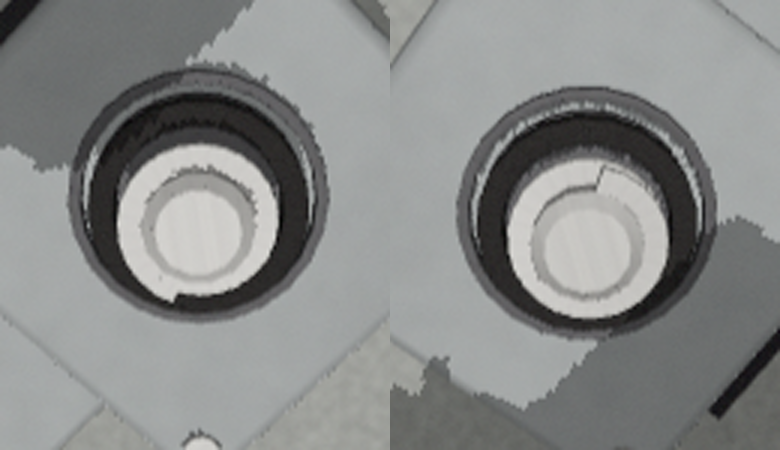

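The crop shows the coned top at w1 (276,202) and w2 (279,205). The step at the thread's end is at w1 (269,223) and w2 (283,181). I'll triangulate both.

```bash
python3 - <<'E'
from h import *
a=load('w1');b=load('w2')
def tri(u,v):
    o1,d1=ray(a,u);o2,d2=ray(b,v)
    k=np.linalg.lstsq(np.c_[d1,-d2],o2-o1,rcond=None)[0]; p,q=o1+k[0]*d1,o2+k[1]*d2
    return (p+q)/2,np.linalg.norm(p-q)*1e3
A=lambda x,y:(210+x/3,124+y/3); B=lambda x,y:(213+(x-390)/3,122+y/3)
print('top c',tri(A(198,233),B(587,250)))
print('ringpit c',tri(A(199,197),B(587,212)))
p,e=tri(A(178,299),B(603,167));print('end outer',p,e)
c=np.array([.487,-.0515])
for z in [.055,.06,.065]:
  for d,u in [(a,A(178,299)),(b,B(603,167)),(b,B(598,190))]:
    q=onz(d,u,z)[:2]-c; print(z,np.degrees(np.arctan2(q[1],q[0]))%360,np.linalg.norm(q))
# corner fit radii
for nm,d,u in [('a',a,[(156,233),(240,233)]),('b',b,[(545,250),(630,250)])]:
  f=A if nm=='a' else B
  print('disk diam at z=.068',np.linalg.norm(onz(d,f(*u[0]),.068)-onz(d,f(*u[1]),.068)))
  h=(118,279,225) if nm=='a' else (507,669,240)
  print('thread diam at .06',np.linalg.norm(onz(d,f(h[0],h[2]),.06)-onz(d,f(h[1],h[2]),.06)))
E
```

```text
top c (array([ 0.48917476, -0.05038259,  0.07174446]), np.float64(0.5591402094726726))
ringpit c (array([ 0.48915429, -0.05040154,  0.03112088]), np.float64(1.1673464604725337))
end outer [ 0.46784577 -0.05603783  0.06605082] 1.9924288537715344
0.055 198.2197617221685 0.023345063132193138
0.055 187.92849804390582 0.017751140360207255
0.055 185.00859266003388 0.010977493464400002
0.06 197.37743706175803 0.02157189625736067
0.06 189.20534729734783 0.01875408686511431
0.06 187.30596444412515 0.012083619620137398
0.065 196.38449755539392 0.019804225951978484
0.065 190.35205659465825 0.019765399498344622
0.065 189.21551166246755 0.013205902637570632
disk diam at z=.068 0.02320986497214931
thread diam at .06 0.04570362948321253
disk diam at z=.068 0.023511454175088542
thread diam at .06 0.04601111430708184
```

Measurements:
- **Stub:** axis at (0.489, -0.050), top at z≈0.072, which is inside 68±6.
- **Thread:** end at about 195° in world yaw.
- **Clockwise turn from the thread end to the chip:** about 259°, inside the stated 230 to 330.

Next I go over the hood and look again.

{"method": "move_arm", "body": {
  "rows": [
    [-1.46, 2.96, 0, 0, 0, 0, 1],
    [-1.46, 2.96, 0, 0, 0, 0, 1],
    [-1.46, 2.96, 0, 0, 0, 0, 1],
    [-1.46, 2.96, 0, 0, 0, 0, 1],
    [-1.46, 2.96, 0, 0, 0, 0, 1],
    [-1.46, 2.96, 0, 0, 0, 0, 1],
    [-1.46, 2.96, 0, 0, 0, 0, 1],
    [-1.46, 2.96, 0, 0, 0, 0, 1],
    [-1.46, 2.96, 0, 0, 0, 0, 1],
    [-1.46, 2.96, 0, 0, 0, 0, 1],
    [0, 0, 0, 0, 0, 0, 1],
    [0, 0, 0, 0, 0, 0, 1],
    [0, 0, 0, 0, 0, 0, 1]
  ]
}}

```text
time: 5.25
tool_pos: [0.497, 0.2764, 0.2101]
tool_rot: [-0.0, -0.212, 0.977, -0.0]
contact_force: [0.2, -0.1, -0.1]
gripper_width: 0.999
grasp_force: 0.0
```

```bash
python3 - <<'E'
from h import *
d=grab('wrist','w3.png'); s=manip.state(); print(s['time'],s['tool_pos'],s['tool_rot'],s['joint_pos'])
E
```

```text
5.3 [0.49710622 0.27597235 0.21014632] [-2.33618382e-04 -2.11953345e-01  9.77279735e-01 -2.12892322e-04] [ 3.76078245e-01 -5.28065139e-02  1.78618295e+00 -3.49154844e-04
  1.40874619e+00 -1.62180825e+00]
```

View pics/w3.png

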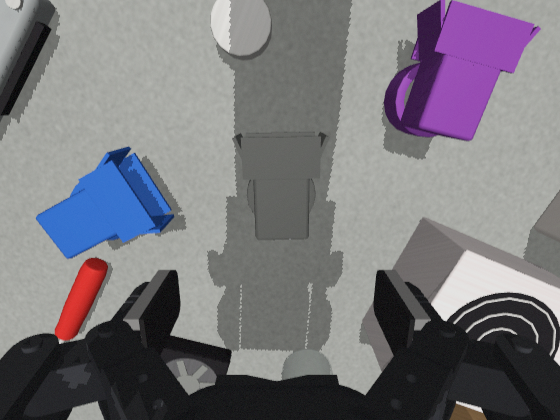

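w3: the grey hood is under the gripper. Its body back corners are (256,240) and (308,240), the funnel junction is (257,178)-(313,178), and the mouth edge is (240,133)-(325,133). The power supply's corner is at the right, (425,218) at the bottom and (468,250) at the top.

```bash
python3 - <<'E'
from h import *
d=load('w3'); from scipy.spatial.transform import Rotation as R
q=[-2.33618382e-04,-2.11953345e-01,9.77279735e-01,-2.12892322e-04]; T=R.from_quat([q[1],q[2],q[3],q[0]]).as_matrix(); o=np.array([0.49710622,0.27597235,0.21014632])
for n,u,z in [('bl',(256,240),.078),('br',(308,240),.078),('jl',(257,178),.078),('jr',(313,178),.078),('ml',(240,133),.078),('mr',(325,133),.078),('psu b',(425,218),0),('psu t',(468,250),.086),('psu lowleft bot',(372,345),0),('blue near',(172,222),.0),('spool',(305,360),.03),('drv',(105,265),.02)]:
    p=onz(d,u,z); print(n,p.round(4),'tool mm',(T.T@(p-o)*1e3).round(1))
E
```

```text
bl [0.5318 0.2742 0.078 ] tool mm [-30.9 -16.  132.1]
br [0.514  0.3132 0.078 ] tool mm [-30.9  26.9 132.1]
jl [0.4837 0.2542 0.078 ] tool mm [ 21.2 -14.3 132.2]
jr [0.4656 0.2938 0.078 ] tool mm [ 21.2  29.3 132.1]
ml [0.4575 0.2289 0.078 ] tool mm [ 55.4 -26.4 132.2]
mr [0.4312 0.2867 0.078 ] tool mm [ 55.5  37.1 132.2]
psu b [0.4669 0.4351 0.    ] tool mm [-38.5 157.4 210.1]
psu t [0.4656 0.4323 0.086 ] tool mm [-36.2 155.4 124.1]
psu lowleft bot [0.6305 0.4634 0.    ] tool mm [-199.2  115.4  210. ]
blue near [0.5816 0.1941 0.    ] tool mm [ -43.1 -109.4  210.2]
spool [0.6604 0.3861 0.03  ] tool mm [-194.4   32.6  180. ]
drv [0.6459 0.1496 0.02  ] tool mm [ -83.2 -176.6  190.2]
```

{"method": "move_arm", "body": {
  "rows": [
    [-0.4, 0.55, 0, 0, 0, 0, 1],
    [0, 0, 3, 0, 0, 0, 1],
    [0, 0, 3, 0, 0, 0, 1],
    [0, 0, 3, 0, 0, 0, 1],
    [0, 0, 3, 0, 0, 0, 1],
    [0, 0, 2, 0, 0, 0, 1],
    [0, 0, 1.4, 0, 0, 0, 1],
    [0, 0, 0, 0, 0, 0, 1],
    [0, 0, 0, 0, 0, 0, 1]
  ]
}}

```text
time: 6.05
tool_pos: [0.4982, 0.2826, 0.0558]
tool_rot: [-0.001, -0.212, 0.977, -0.0]
contact_force: [0.1, -0.3, -0.2]
gripper_width: 1.002
grasp_force: 0.0
```

{"method": "move_arm", "body": {
  "rows": [
    [0, 0, 0, 0, 0, 0, 0.2],
    [0, 0, 0, 0, 0, 0, 0],
    [0, 0, 0, 0, 0, 0, -0.2],
    [0, 0, 0, 0, 0, 0, -1],
    [0, 0, 0, 0, 0, 0, -1],
    [0, 0, 0, 0, 0, 0, -1],
    [0, 0, 0, 0, 0, 0, -1],
    [0, 0, 0, 0, 0, 0, -1]
  ]
}}

```text
time: 6.72
tool_pos: [0.4997, 0.2839, 0.0581]
tool_rot: [0.001, -0.213, 0.977, 0.0]
contact_force: [0.3, -1.2, 6.6]
gripper_width: 0.509
grasp_force: 61.7
```

```bash
python3 - <<'E'
from h import *
print(manip.state())
E
```

```text
{'time': 6.7167, 'joint_pos': array([ 3.87203575e-01,  1.30067064e-01,  1.87265472e+00, -7.21899428e-05,
        1.13584213e+00, -1.61246288e+00]), 'joint_vel': array([ 1.39234569e-05,  1.85670352e-03, -2.95795484e-04,  6.54161203e-04,
       -3.41961753e-04, -5.24478298e-05]), 'joint_efforts': array([ 1.82741038e-01, -3.40341568e+01, -2.87245703e+01,  7.28098699e-02,
       -7.81663880e-02, -1.85674854e-02]), 'tool_pos': array([0.49971561, 0.28389278, 0.05807197]), 'tool_rot': array([ 1.49745119e-03, -2.12810032e-01,  9.77092419e-01,  2.28065444e-04]), 'contact_force': array([ 0.30305717, -1.2173007 ,  6.57607097]), 'ft_torque': array([-0.1037731 ,  0.08862292, -0.01393181]), 'grasp_force': 61.67782187461853, 'gripper_width': 0.5092331709719727}
```

{"method": "move_arm", "body": {
  "rows": [
    [0, 0, -1, 0, 0, 0, -1],
    [0, 0, -2, 0, 0, 0, -1],
    [0, 0, -3, 0, 0, 0, -1],
    [0, 0, -3, 0, 0, 0, -1],
    [0, 0, -2, 0, 0, 0, -1],
    [0, 0, 0, 0, 0, 0, -1],
    [0, 0, 0, 0, 0, 0, -1]
  ]
}}

```text
time: 7.3
tool_pos: [0.4988, 0.2836, 0.1675]
tool_rot: [0.001, -0.213, 0.977, 0.0]
contact_force: [-0.3, -0.2, -1.6]
gripper_width: 0.509
grasp_force: 61.1
```

```bash
python3 - <<'E'
from h import *
d=grab('wrist','w4.png'); s=manip.state(); print({k:s[k] for k in ['time','tool_pos','tool_rot','contact_force','ft_torque']})
from scipy.spatial.transform import Rotation as R
q=s['tool_rot'];T=R.from_quat(np.r_[q[1:],q[0]]).as_matrix();o=s['tool_pos']
for X in [(58,-36,-20),(58,36,-20),(27,-22,-20),(27,22,-20),(0,0,-20)]:
    print(X,proj(d,o+T@(np.array(X)/1e3)))
E
```

```text
{'time': 7.35, 'tool_pos': array([0.49779717, 0.28313671, 0.16546297]), 'tool_rot': array([-6.68579514e-04, -2.12850536e-01,  9.77084537e-01, -9.78003744e-05]), 'contact_force': array([-0.36626911, -0.0181881 , -1.6576352 ]), 'ft_torque': array([-0.02224571,  0.01617367,  0.00674393])}
(58, -36, -20) [161.88758866 161.60246483]
(58, 36, -20) [389.07531806 161.5701888 ]
(27, -22, -20) [211.81559391 251.0746349 ]
(27, 22, -20) [339.3482426  251.03040036]
(0, 0, -20) [275.65116809 317.89034718]
```

View pics/w4.png

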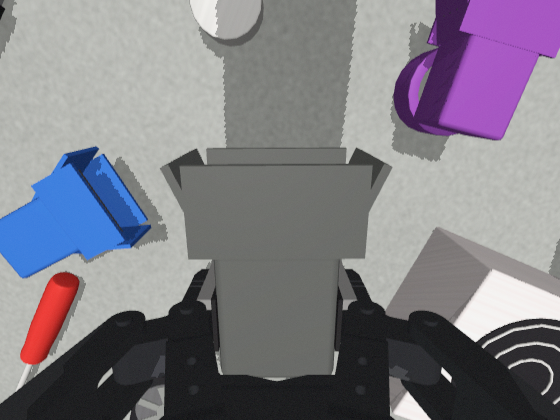

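{"method": "move_arm", "body": {
  "rows": [
    [1.24, -2.5, 0, 0, 0, 0, -1],
    [1.24, -2.5, 0, 0, 0, 0, -1],
    [1.24, -2.5, 0, 0, 0, 0, -1],
    [1.24, -2.5, 0, 0, 0, 0, -1],
    [1.24, -2.5, 0, 0, 0, 0, -1],
    [1.24, -2.5, 0, 0, 0, 0, -1],
    [1.24, -2.5, 0, 0, 0, 0, -1],
    [1.24, -2.5, 0, 0, 0, 0, -1],
    [1.24, -2.5, 0, 0, 0, 0, -1],
    [1.24, -2.5, 0, 0, 0, 0, -1],
    [1.24, -2.5, 0, 0, 0, 0, -1],
    [1.2, -2.5, 0, 0, 0, 0, -1],
    [0, 0, 0, 0, 0, -6.4, -1],
    [0, 0, 0, 0, 0, -6.4, -1],
    [0, 0, 0, 0, 0, -6.4, -1],
    [0, 0, 0, 0, 0, -6.2, -1],
    [0, 0, 0, 0, 0, 0, -1],
    [0, 0, 0, 0, 0, 0, -1]
  ]
}}

```text
time: 8.85
tool_pos: [0.487, -0.0508, 0.164]
tool_rot: [-0.002, -0.421, 0.907, 0.001]
contact_force: [0.3, -0.4, -1.6]
gripper_width: 0.509
grasp_force: 61.5
```

```bash
cat > st.py <<'E'
from h import *
from scipy.spatial.transform import Rotation as R
s=manip.state();q=s['tool_rot'];T=R.from_quat(np.r_[q[1:],q[0]]).as_matrix();o=s['tool_pos']
print('t',s['time'],'pos',o.round(4),'psi',np.degrees(np.arctan2(T[1,0],T[0,0]))%360,'F',s['contact_force'].round(2),'M',s['ft_torque'].round(3),'q6',np.degrees(s['joint_pos'][5]).round(1),'zax',T[:,2].round(3))
E
python3 st.py; python3 - <<'E'
from h import *
t=grab('top','t2.png'); w=grab('side','s2.png')
# chip from top: dark blob near board
c=cv2.resize(t['img'][155:225,380:440],None,fx=5,fy=5,interpolation=cv2.INTER_CUBIC)
d=cv2.resize(t['img'][185:285,285:385],None,fx=3.5,fy=3.5,interpolation=cv2.INTER_CUBIC)
cv2.imwrite('pics/c3.png',np.hstack([c,d]))
E
```

```text
t 8.85 pos [ 0.487  -0.0508  0.164 ] psi 229.81865673548202 F [ 0.31 -0.44 -1.63] M [-0.023 -0.022 -0.039] q6 -154.5 zax [-0.004  0.001 -1.   ]
```

View pics/c3.png

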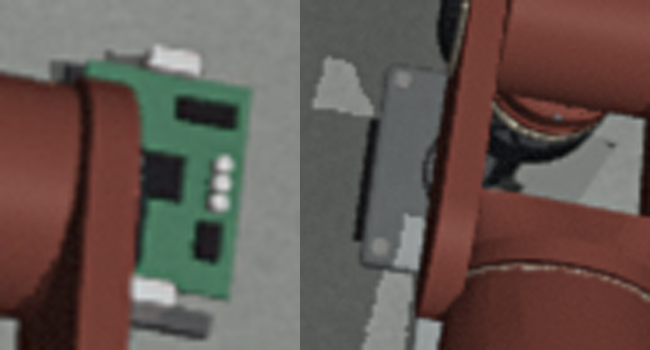

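{"method": "move_arm", "body": {
  "rows": [
    [0, -0.14, 0.8, 0, 0, 0, -1],
    [0, 0, 0.8, 0, 0, 0, -1],
    [0, 0, 0.8, 0, 0, 0, -1],
    [0, 0, 0.6, 0, 0, 0, -1],
    [0, 0, 0.2, 0, 0, 0, -1],
    [0, 0, 0.2, 0, 0, 0, -1],
    [0, 0, 0.2, 0, 0, 0, -1],
    [0, 0, 0.2, 0, 0, 0, -1],
    [0, 0, 0, 0, 0, 0, -1],
    [0, 0, 0, 0, 0, 0, -1]
  ]
}}

```text
time: 9.78
tool_pos: [0.4895, -0.0521, 0.1285]
tool_rot: [0.0, -0.422, 0.906, -0.0]
contact_force: [-0.0, -0.2, -1.6]
gripper_width: 0.507
grasp_force: 61.5
```

```bash
python3 st.py
```

```text
t 9.7833 pos [ 0.4895 -0.0521  0.1285] psi 229.9752180055423 F [-0.05 -0.23 -1.57] M [-0.045  0.014 -0.038] q6 -154.7 zax [ 0. -0. -1.]
```

{"method": "move_arm", "body": {
  "rows": [
    [0, 0, 0.15, 0, 0, 0, -1],
    [0, 0, 0.15, 0, 0, 0, -1],
    [0, 0, 0.15, 0, 0, 0, -1],
    [0, 0, 0, 0, 0, 0, -1]
  ]
}}

```text
time: 10.12
tool_pos: [0.4891, -0.052, 0.1234]
tool_rot: [-0.0, -0.422, 0.906, 0.0]
contact_force: [-0.6, -0.3, -1.1]
gripper_width: 0.509
grasp_force: 61.5
```

{"method": "move_arm", "body": {
  "rows": [
    [0, 0, 0.1, 0, 0, 0, -1],
    [0, 0, 0.1, 0, 0, 0, -1],
    [0, 0, 0, 0, 0, 0, -1]
  ]
}}

```text
time: 10.37
tool_pos: [0.4894, -0.052, 0.1217]
tool_rot: [0.0, -0.422, 0.906, 0.0]
contact_force: [-0.5, 0.7, -0.3]
gripper_width: 0.508
grasp_force: 61.6
```

{"method": "move_arm", "body": {
  "rows": [
    [0, 0, 0.1, 0, 0, 0, -1],
    [0, 0, 0.1, 0, 0, 0, -1],
    [0, 0, 0, 0, 0, 0, -1]
  ]
}}

```text
time: 10.62
tool_pos: [0.4896, -0.052, 0.1211]
tool_rot: [0.0, -0.422, 0.906, 0.0]
contact_force: [-3.3, 1.4, 5.6]
gripper_width: 0.507
grasp_force: 62.7
```

{"method": "move_arm", "body": {
  "rows": [
    [0.06, 0.15, 0, 0, 0, 0, -1],
    [0, 0, 0, 0, 0, 0, -1],
    [0, 0, 0, 0, 0, 0, -1]
  ]
}}

```text
time: 10.87
tool_pos: [0.4888, -0.0517, 0.121]
tool_rot: [0.001, -0.422, 0.906, -0.001]
contact_force: [0.4, 0.1, 5.2]
gripper_width: 0.509
grasp_force: 62.0
```

{"method": "move_arm", "body": {
  "rows": [
    [0, 0, -0.3, 0, 0, 0, -1],
    [0.08, 0.1, 0, 0, 0, 0, -1],
    [0, 0, 0, 0, 0, 0, -1],
    [0, 0, 0.1, 0, 0, 0, -1],
    [0, 0, 0.1, 0, 0, 0, -1],
    [0, 0, 0, 0, 0, 0, -1]
  ]
}}

```text
time: 11.37
tool_pos: [0.4864, -0.0512, 0.1208]
tool_rot: [-0.0, -0.422, 0.906, 0.001]
contact_force: [-1.9, 2.1, 2.5]
gripper_width: 0.508
grasp_force: 62.1
```

```bash
python3 st.py
```

```text
t 11.3667 pos [ 0.4864 -0.0512  0.1208] psi 229.9752215666715 F [-1.86  2.11  2.49] M [ 0.374  0.236 -0.003] q6 -154.7 zax [-0.001  0.001 -1.   ]
```

{"method": "move_arm", "body": {
  "rows": [
    [0, 0, 0.1, 0, 0, 0, -1],
    [0, 0, 0.05, 0, 0, 0, -1],
    [0, 0, 0, 0, 0, 0, -1]
  ]
}}

```text
time: 11.62
tool_pos: [0.4866, -0.0512, 0.1204]
tool_rot: [-0.0, -0.423, 0.906, 0.001]
contact_force: [-4.2, 2.6, 8.5]
gripper_width: 0.51
grasp_force: 62.8
```

```bash
python3 st.py
```

```text
t 11.6167 pos [ 0.4866 -0.0512  0.1204] psi 229.985746509442 F [-4.2   2.62  8.49] M [0.655 0.829 0.104] q6 -154.8 zax [-0.001  0.001 -1.   ]
```

{"method": "move_arm", "body": {
  "rows": [
    [0, 0, -0.25, 0, 0, 0, -1],
    [0.03, 0.2, 0, 0, 0, 0, -1],
    [0, 0, 0, 0, 0, 0, -1],
    [0, 0, 0.1, 0, 0, 0, -1],
    [0, 0, 0.1, 0, 0, 0, -1],
    [0, 0, 0, 0, 0, 0, -1]
  ]
}}

```text
time: 12.12
tool_pos: [0.4848, -0.0505, 0.1207]
tool_rot: [-0.0, -0.423, 0.906, 0.0]
contact_force: [-2.8, 0.4, 6.3]
gripper_width: 0.503
grasp_force: 62.8
```

```bash
python3 st.py
```

```text
t 12.1167 pos [ 0.4848 -0.0505  0.1207] psi 229.9878538409961 F [-2.81  0.42  6.26] M [0.299 0.632 0.069] q6 -154.7 zax [-0.001  0.    -1.   ]
```

{"method": "move_arm", "body": {
  "rows": [
    [0, 0, 0.1, 0, 0, 0, -1],
    [0, 0, 0.05, 0, 0, 0, -1],
    [0, 0, 0, 0, 0, 0, -1]
  ]
}}

```text
time: 12.37
tool_pos: [0.4851, -0.0506, 0.1205]
tool_rot: [-0.0, -0.423, 0.906, 0.0]
contact_force: [-6.6, 1.0, 12.0]
gripper_width: 0.512
grasp_force: 63.4
```

```bash
python3 st.py; python3 - <<'E'
from h import *
d=grab('side','s3.png')
u=proj(d,(.489,-.05,.09)); print(u)
x,y=(u-[40,32]).astype(int)
cv2.imwrite('pics/c4.png',cv2.resize(d['img'][y:y+62,x:x+80],None,fx=9,fy=9,interpolation=cv2.INTER_CUBIC)); print(x,y)
E
```

```text
t 12.3667 pos [ 0.4851 -0.0506  0.1205] psi 229.99955130930465 F [-6.6   1.05 12.02] M [0.476 1.329 0.19 ] q6 -154.7 zax [-0.001 -0.    -1.   ]
[325.33690779 179.24110672]
285 147
```

View pics/c4.png

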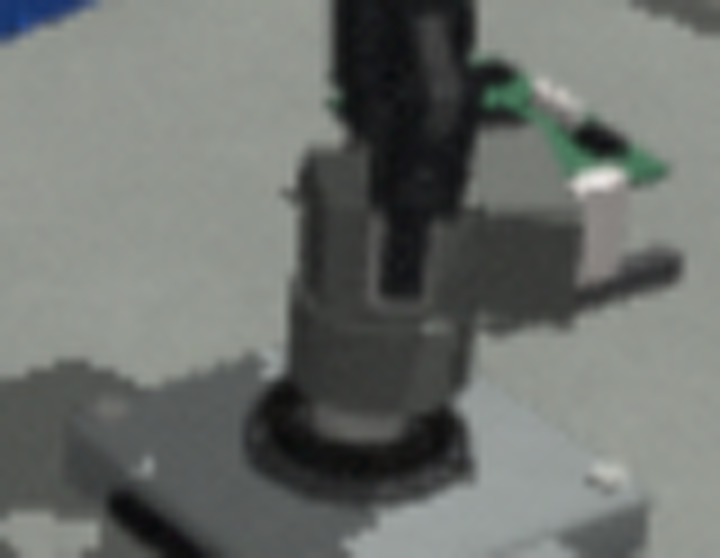

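The side crop shows the hood's collar over the stub, at crop columns 290-470. The stub below it starts at column 312 and the ring spans 245-472. I'll compare these with the projected axis.

```bash
python3 - <<'E'
from h import *
d=load('s3'); print('right',d['R'][0])
for n,c,z,r in [('pitrim/ring',(.4892,-.0504),.03,.04),('stub',(.4892,-.0504),.06,.0225),('collar foot at stub axis',(.4892,-.0504),.075,.032),('body',(.4892,-.0504),.1,.032)]:
    X=np.r_[c,z]; h=d['R'][0]*r
    print(n,[((proj(d,X+k*h)-[285,147])*9+4).round(0) for k in (-1,0,1)])
# measured columns by intensity profile
g=cv2.cvtColor(d['img'],cv2.COLOR_BGR2GRAY)
for r in [178,182,185,188,192,194]: print(r,g[r,308:342])
E
```

```text
right [-0.70343349 -0.7105174   0.01861055]
pitrim/ring [array([240., 443.]), array([354., 443.]), array([468., 443.])]
stub [array([296., 369.]), array([360., 369.]), array([425., 369.])]
collar foot at stub axis [array([271., 332.]), array([364., 332.]), array([457., 332.])]
body [array([276., 268.]), array([370., 268.]), array([463., 268.])]
178 [150 150 149 149 147 147 149 147 142  94  69  43  45  58  59  56  57  64
  85  39  25  23  26  34  71  68  60  60  56  55  60  56  58  60]
182 [149 149 149 148 147 148 146 146 140  64  45  48  58  60  62  62  60  57
  57  60  63  62  61  62  77  84  77  67  62  68  93  84  73  71]
185 [149 148 148 146 140 143 148 137 121  61  46  48  51  52  55  53  56  57
  58  57  61  58  59  62  69  71  69  66  58  96 141 145 145 146]
188 [104  93  94  91  91  98 136 136  91  50  50  50  52  54  53  56  57  57
  58  58  60  59  62  70  71  70  67  54  63 118 137 142 145 146]
192 [ 90  88  90  91  77  48  24  22  23  26  44  51  75  76  71  66  65  63
  63  62  61  64  65  66  62  48  43  91 139 153 154 154 155 153]
194 [ 90  89  89  86  55  49  39  18  21  22  28  42  68  81  88  94  94  94
  91  90  88  72  46  40  26  17  22  33  69 140 153 153 157 155]
```

{"method": "move_arm", "body": {
  "rows": [
    [0, 0, -0.35, 0, 0, 0, -1],
    [-0.3, -0.2, 0, 0, 0, 0, -1],
    [0, 0, 0, 0, 0, 0, -1],
    [0, 0, 0.1, 0, 0, 0, -1],
    [0, 0, 0.1, 0, 0, 0, -1],
    [0, 0, 0.1, 0, 0, 0, -1],
    [0, 0, 0, 0, 0, 0, -1]
  ]
}}

```text
time: 13.0
tool_pos: [0.4886, -0.0494, 0.1185]
tool_rot: [0.0, -0.422, 0.906, -0.0]
contact_force: [2.2, -0.8, -0.7]
gripper_width: 0.509
grasp_force: 61.7
```

```bash
python3 st.py
```

```text
t 13.0 pos [ 0.4886 -0.0494  0.1185] psi 229.97048006494646 F [ 2.23 -0.79 -0.67] M [ 0.066 -0.337  0.017] q6 -154.5 zax [ 0.001  0.    -1.   ]
```

{"method": "move_arm", "body": {
  "rows": [
    [0, 0, 0.1, 0, 0, 0, -1],
    [0, 0, 0.05, 0, 0, 0, -1],
    [0, 0, 0, 0, 0, 0, -1]
  ]
}}

```text
time: 13.25
tool_pos: [0.4886, -0.0495, 0.1174]
tool_rot: [0.0, -0.422, 0.906, -0.0]
contact_force: [3.2, 0.3, -1.5]
gripper_width: 0.508
grasp_force: 61.7
```

```bash
python3 st.py
```

```text
t 13.25 pos [ 0.4886 -0.0495  0.1174] psi 229.9719242836318 F [ 3.16  0.28 -1.55] M [ 0.089 -0.492  0.008] q6 -154.5 zax [ 0.001 -0.    -1.   ]
```

{"method": "move_arm", "body": {
  "rows": [
    [-0.06, -0.08, 0, 0, 0, 0, -1],
    [0, 0, 0.1, 0, 0, 0, -1],
    [0, 0, 0.1, 0, 0, 0, -1],
    [0, 0, 0, 0, 0, 0, -1]
  ]
}}

```text
time: 13.58
tool_pos: [0.489, -0.0495, 0.1148]
tool_rot: [-0.0, -0.422, 0.906, 0.0]
contact_force: [0.4, 0.4, -1.9]
gripper_width: 0.507
grasp_force: 61.7
```

{"method": "move_arm", "body": {
  "rows": [
    [0, 0, 0.1, 0, 0, 0, -1],
    [0, 0, 0.1, 0, 0, 0, -1],
    [0, 0, 0, 0, 0, 0, -1]
  ]
}}

```text
time: 13.83
tool_pos: [0.489, -0.0495, 0.1129]
tool_rot: [-0.0, -0.422, 0.906, 0.0]
contact_force: [1.6, 0.6, -1.4]
gripper_width: 0.505
grasp_force: 61.7
```

{"method": "move_arm", "body": {
  "rows": [
    [0, 0, 0.1, 0, 0, 0, -1],
    [0, 0, 0, 0, 0, 0, -1],
    [0, 0, 0, 0, 0, 0, -1]
  ]
}}

```text
time: 14.08
tool_pos: [0.4891, -0.0495, 0.1122]
tool_rot: [-0.0, -0.422, 0.906, 0.0]
contact_force: [-0.5, 0.3, -1.4]
gripper_width: 0.509
grasp_force: 61.6
```

{"method": "move_arm", "body": {
  "rows": [
    [0, 0, 0.1, 0, 0, 0, -1],
    [0, 0, 0, 0, 0, 0, -1],
    [0, 0, 0, 0, 0, 0, -1]
  ]
}}

```text
time: 14.33
tool_pos: [0.4892, -0.0495, 0.1112]
tool_rot: [-0.0, -0.422, 0.906, 0.0]
contact_force: [0.6, -0.1, -0.4]
gripper_width: 0.509
grasp_force: 61.6
```

{"method": "move_arm", "body": {
  "rows": [
    [0, 0, 0.1, 0, 0, 0, -1],
    [0, 0, 0, 0, 0, 0, -1],
    [0, 0, 0, 0, 0, 0, -1]
  ]
}}

```text
time: 14.58
tool_pos: [0.4892, -0.0495, 0.1102]
tool_rot: [-0.0, -0.422, 0.906, 0.0]
contact_force: [-0.5, 0.4, -0.9]
gripper_width: 0.507
grasp_force: 61.6
```

{"method": "move_arm", "body": {
  "rows": [
    [0, 0, 0.1, 0, 0, 0, -1],
    [0, 0, 0, 0, 0, 0, -1],
    [0, 0, 0, 0, 0, 0, -1]
  ]
}}

```text
time: 14.83
tool_pos: [0.4894, -0.0495, 0.1097]
tool_rot: [0.0, -0.422, 0.906, -0.0]
contact_force: [-1.8, -0.7, 1.1]
gripper_width: 0.507
grasp_force: 62.1
```

{"method": "move_arm", "body": {
  "rows": [
    [0, 0, 0.017, 0, 0, 6, -1],
    [0, 0, 0.017, 0, 0, 6, -1],
    [0, 0, 0.017, 0, 0, 6, -1],
    [0, 0, 0.017, 0, 0, 6, -1],
    [0, 0, 0.017, 0, 0, 6, -1]
  ]
}}

```text
time: 15.25
tool_pos: [0.4897, -0.0493, 0.1089]
tool_rot: [0.001, -0.171, 0.985, 0.0]
contact_force: [-0.4, 0.9, 0.8]
gripper_width: 0.508
grasp_force: 62.0
```

```bash
python3 st.py
```

```text
t 15.25 pos [ 0.4897 -0.0493  0.1089] psi 199.6805269329184 F [-0.38  0.89  0.81] M [ 0.183 -0.037 -0.028] q6 -124.1 zax [ 0.001  0.    -1.   ]
```

{"method": "move_arm", "body": {
  "rows": [
    [0, 0, 0.017, 0, 0, 6, -1],
    [0, 0, 0.017, 0, 0, 6, -1],
    [0, 0, 0.017, 0, 0, 6, -1],
    [0, 0, 0.017, 0, 0, 6, -1],
    [0, 0, 0.017, 0, 0, 6, -1]
  ]
}}

```text
time: 15.67
tool_pos: [0.4901, -0.0497, 0.1081]
tool_rot: [0.001, 0.09, 0.996, -0.0]
contact_force: [2.0, -0.6, 0.6]
gripper_width: 0.51
grasp_force: 61.8
```

```bash
python3 st.py
```

```text
t 15.6667 pos [ 0.4901 -0.0497  0.1081] psi 169.68044038044684 F [ 2.04 -0.57  0.6 ] M [-0.052 -0.349  0.018] q6 -94.1 zax [ 0.002 -0.    -1.   ]
```

{"method": "move_arm", "body": {
  "rows": [
    [0, 0, 0.017, 0, 0, 6, -1],
    [0, 0, 0.017, 0, 0, 6, -1],
    [0, 0, 0.017, 0, 0, 6, -1],
    [0, 0, 0.017, 0, 0, 6, -1],
    [0, 0, 0.017, 0, 0, 6, -1],
    [0, 0, 0.017, 0, 0, 6, -1],
    [0, 0, 0.017, 0, 0, 6, -1],
    [0, 0, 0.017, 0, 0, 6, -1]
  ]
}}

```text
time: 16.33
tool_pos: [0.4902, -0.0504, 0.1068]
tool_rot: [0.002, 0.487, 0.873, -0.0]
contact_force: [1.4, -3.0, -0.1]
gripper_width: 0.51
grasp_force: 61.8
```

```bash
python3 st.py
```

```text
t 16.3333 pos [ 0.4902 -0.0504  0.1068] psi 121.69450361190538 F [ 1.37 -2.97 -0.06] M [-0.555 -0.234  0.001] q6 -46.1 zax [ 0.003 -0.002 -1.   ]
```

{"method": "move_arm", "body": {
  "rows": [
    [0, 0, 0.017, 0, 0, 6, -1],
    [0, 0, 0.017, 0, 0, 6, -1],
    [0, 0, 0.017, 0, 0, 6, -1],
    [0, 0, 0.017, 0, 0, 6, -1],
    [0, 0, 0.017, 0, 0, 6, -1],
    [0, 0, 0.017, 0, 0, 6, -1],
    [0, 0, 0.017, 0, 0, 6, -1]
  ]
}}

```text
time: 16.92
tool_pos: [0.4897, -0.0507, 0.1055]
tool_rot: [0.002, 0.768, 0.641, -0.001]
contact_force: [0.5, -3.6, 0.6]
gripper_width: 0.508
grasp_force: 61.8
```

```bash
python3 st.py
```

```text
t 16.9167 pos [ 0.4897 -0.0507  0.1055] psi 79.70362400032315 F [ 0.46 -3.58  0.56] M [-0.754  0.064  0.106] q6 -4.1 zax [ 0.001 -0.003 -1.   ]
```

{"method": "move_arm", "body": {
  "rows": [
    [-0.07, 0, 0.017, 0, 0, 6, -1],
    [0, 0, 0.017, 0, 0, 6, -1],
    [0, 0, 0.017, 0, 0, 6, -1],
    [0, 0, 0.017, 0, 0, 6, -1],
    [0, 0, 0.017, 0, 0, 6, -1],
    [0, 0, 0.017, 0, 0, 6, -1],
    [0, 0, 0.017, 0, 0, 6, -1]
  ]
}}

```text
time: 17.5
tool_pos: [0.4894, -0.0509, 0.1044]
tool_rot: [0.001, 0.946, 0.323, -0.0]
contact_force: [-1.4, -2.0, 2.1]
gripper_width: 0.509
grasp_force: 61.8
```

```bash
python3 st.py
```

```text
t 17.5 pos [ 0.4894 -0.0509  0.1044] psi 37.69782818807444 F [-1.35 -1.95  2.05] M [-0.443  0.307  0.056] q6 37.8 zax [ 0.    -0.002 -1.   ]
```

{"method": "move_arm", "body": {
  "rows": [
    [0, 0, 0.017, 0, 0, 6, -1],
    [0, 0, 0.017, 0, 0, 6, -1],
    [0, 0, 0.017, 0, 0, 6, -1],
    [0, 0, 0.017, 0, 0, 6, -1],
    [0, 0, 0.017, 0, 0, 6, -1],
    [0, 0, 0.017, 0, 0, 6, -1]
  ]
}}

```text
time: 18.0
tool_pos: [0.4892, -0.0508, 0.1034]
tool_rot: [0.001, 1.0, 0.015, -0.0]
contact_force: [-2.3, -2.5, 2.2]
gripper_width: 0.509
grasp_force: 61.8
```

```bash
python3 st.py
```

```text
t 18.0 pos [ 0.4892 -0.0508  0.1034] psi 1.695829171451177 F [-2.3  -2.5   2.15] M [-0.252  0.455  0.075] q6 73.8 zax [-0.    -0.001 -1.   ]
```

{"method": "move_arm", "body": {
  "rows": [
    [0, 0, 0.017, 0, 0, 6, -1],
    [0, 0, 0.017, 0, 0, 6, -1],
    [0, 0, 0.017, 0, 0, 6, -1],
    [0, 0, 0.017, 0, 0, 6, -1],
    [0, 0, 0.017, 0, 0, 6, -1],
    [0, 0, 0.017, 0, 0, 6, -1],
    [0, 0, 0.017, 0, 0, 6, -1],
    [0, 0, 0.017, 0, 0, 6, -1]
  ]
}}

```text
time: 18.67
tool_pos: [0.4894, -0.0504, 0.1021]
tool_rot: [0.0, 0.919, -0.393, 0.0]
contact_force: [-0.5, -0.2, 2.8]
gripper_width: 0.508
grasp_force: 61.9
```

```bash
python3 st.py; python3 - <<'E'
from h import *
d=grab('wrist','w5.png'); print(proj(d,(.5866,-.2516,.052)))
t=load('top0'); g=t['img'].astype(int)
# dark chip blob on board in initial top view
m=((g.max(2)<50)[180:200,400:422]).astype(np.uint8); n,l,s,c=cv2.connectedComponentsWithStats(m)
for i in range(1,n):
    if s[i][4]>8: print(s[i],c[i]+[400,180],onz(t,c[i]+[400,180],.052))
E
```

```text
t 18.6667 pos [ 0.4894 -0.0504  0.1021] psi 313.688560216676 F [-0.54 -0.16  2.76] M [0.04  0.269 0.075] q6 121.8 zax [ 0. -0. -1.]
[ 461.41263489 -278.62256849]
[ 7  5 10 10 81] [411.11111111 189.69135802] [ 0.58642845 -0.25289801  0.052     ]
[ 0 16  3  4 10] [400.8 197.3] [ 0.56839324 -0.22392536  0.052     ]
```

{"method": "move_arm", "body": {
  "rows": [
    [0, 0, 0.017, 0, 0, 6, -1],
    [0, 0, 0.017, 0, 0, 6, -1],
    [0, 0, 0.017, 0, 0, 6, -1],
    [0, 0, 0, 0, 0, 0, -1],
    [0, 0, 0, 0, 0, 0, -1]
  ]
}}

```text
time: 19.13
tool_pos: [0.4896, -0.0502, 0.1016]
tool_rot: [-0.0, 0.849, -0.528, 0.0]
contact_force: [-0.7, -0.1, 3.9]
gripper_width: 0.51
grasp_force: 62.1
```

```bash
python3 st.py
```

```text
t 19.1333 pos [ 0.4896 -0.0502  0.1016] psi 296.191672276081 F [-0.66 -0.05  3.94] M [ 0.119  0.152 -0.02 ] q6 139.3 zax [ 0.001  0.    -1.   ]
```

{"method": "move_arm", "body": {
  "rows": [
    [0, 0, 0, 0, 0, 0, 0.1],
    [0, 0, 0, 0, 0, 0, 0.3],
    [0, 0, 0, 0, 0, 0, 0.6],
    [0, 0, 0, 0, 0, 0, 1],
    [0, 0, 0, 0, 0, 0, 1],
    [0, 0, 0, 0, 0, 0, 1],
    [0, 0, 0, 0, 0, 0, 1],
    [0, 0, 0, 0, 0, 0, 1]
  ]
}}

```text
time: 19.8
tool_pos: [0.4891, -0.0502, 0.1009]
tool_rot: [0.0, 0.848, -0.53, -0.0]
contact_force: [-0.4, -0.0, -0.2]
gripper_width: 0.999
grasp_force: 0.0
```

{"method": "move_arm", "body": {
  "rows": [
    [0, 0, -1, 0, 0, 0, 1],
    [0, 0, -2, 0, 0, 0, 1],
    [0, 0, -3, 0, 0, 0, 1],
    [0, 0, -3, 0, 0, 0, 1],
    [0, 0, -3, 0, 0, 0, 1],
    [0, 0, -3, 0, 0, 0, 1],
    [0, 0, 0, 0, 0, 0, 1],
    [0, 0, 0, 0, 0, 0, 1],
    [0, 0, 0, 0, 0, 0, 1]
  ]
}}

```text
time: 20.55
tool_pos: [0.489, -0.0501, 0.251]
tool_rot: [-0.0, 0.848, -0.53, 0.0]
contact_force: [0.1, 0.2, -0.2]
gripper_width: 1.004
grasp_force: 0.0
```

```bash
python3 st.py; python3 - <<'E'
from h import *
d=grab('wrist','w6.png'); print(proj(d,(.5864,-.2525,.052)),proj(d,(.4892,-.0505,.122)))
E
```

```text
t 20.55 pos [ 0.489  -0.0501  0.251 ] psi 295.9821008384573 F [ 0.05  0.17 -0.21] M [-0.004  0.018 -0.029] q6 139.5 zax [ 0. -0. -1.]
[278.13184313 -94.63427161] [276.6954953  204.52189706]
```

View pics/w6.png

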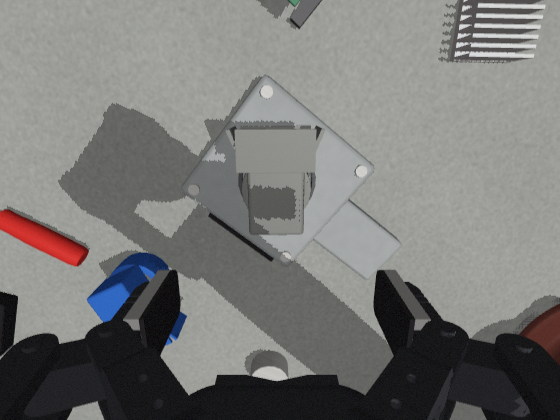

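w6 shows the released hood upright on the stub. Its body is centred at column 276, against a predicted axis of 276.7. The mouth runs from (231,128) to (322,127), and the chip lies straight ahead at column 278. The fingers are clear, so I'm handing it in.

```bash
python3 -c "
from plant import manip
print(manip.job_done())"
```

```text
the job is handed in; nothing more can be done
None
```

The hood is screwed down on the stub, its mouth within about 1° of the chip in the last picture, released, and handed in at about 21 s; I estimate the ring is pressed about 6 mm, and the hand-in gave no verdict.

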